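Pack the counterweight tube of the router's Z axis

ROBOT

A 6-joint arm with a two-finger parallel gripper is mounted at the origin on the work surface. World frame = base frame: x ahead of the robot, y to its left, z up, the work surface at z = 0. Lengths are in m, angles in rad, forces in N, time in s.
With the tool pointing down it reaches from about 0.275 to 0.825 m from the base axis. Payload 4.9 kg.
Tool frame: the origin (TCP) lies midway between the tips of the shut fingers; the grasp point (between the pads) lies 19 mm behind it (grip_point_offset is the distance from the TCP to the grasp point, in m); z points along the fingers, x is the direction in which the jaws open and shut, and the axes are right-handed (so a half turn about z gives the same grasp; the last joint's range is limited). The gripper opens to 85 mm and grips with 20 to 120 N. Pads are 22 mm wide; open, the fingers measure 114 mm over their backs; the gripper's body (76 mm by 85 mm) begins 54 mm behind the grasp point. The pads swing forward as they close: fully open they stand 13 mm farther back than shut.
Start: joints at [-1.338, 0.326, -0.193, 1.052, 0, 1.437], TCP at [0.197, -0.513, 0.231] pointing down, gripper open.
Joint ranges: [-2.65, 2.65], [-0.97, 1.79], [-1.3, 1.35], [-1.93, 2.1], [-1.47, 1.37], [-3.14, 3.14]. Speed limits (rad/s): [2.57, 2.57, 3.14, 3.14, 3.14, 3.14].

INTERFACE

Orientations are given as a rotation vector (axis times angle).
In Python, from cell import * gives the robot as it stands. Calls block until the motion is done:
- movep(position, orientation): joint-space move of the TCP to a pose.
- move_l(position, velocity=0.15, rot=None, until_force=None): straight line of the TCP; rot=None keeps the orientation; velocity is the mean speed in m/s. With until_force (N) it stops when the force on the tool has changed by that much, and returns True; else False.
- set_joints(angles): joint-space move.
- let_go() and grab(newtons=None): open the fingers fully, or close them until they stop; newtons is the grip in N (None keeps the last).
- sleep(seconds).
- ik(position, orientation): joint angles nearest the present ones, or None.
- get_state(): the state.
- grab_frame(name): name is "side" or "top" or "wrist"; returns a dict with "img" (480x640x3 uint8, red, green, blue), "fx", "fy", "cx", "cy" (pixels), "cam_to_world" (4x4, takes a point from camera to world coordinates); the wrist camera has in their place "T_tool_cam" (4x4, takes a point from camera to tool coordinates, whose origin is the TCP and whose axes are the tool frame's). Camera axes: x right, y down, z forward; pixel columns grow to the right and rows downward; lengths in m; the calibration is good to about 2 mm. A picture is of the moment at which its call begins: read the wrist's pose just before it. There is no depth.
A pose or a line that the arm cannot do raises MotionError and nothing moves.
- sign_off(): hands the job in, once; it reports no verdict.
Trained networks look in the newest picture that a camera, given by its name, has taken for a name from the list of things; names that differ only in an ending like _2 or _b are one class to them, and where a whole thing is asked for, a point or a joint stands for the part that bears it (a point fixed in the world has none). Each returns a list of dicts, best first, with "score" (0 to 1); they miss things now and then, are a little off and sometimes report something else, mostly with a low value. They report only what shows in the picture. A call takes as long as a camera call. They do not tell look-alikes from the thing itself.
- spot_in(camera, name): "centre" ([column, row] in pixels, amid what is visible of it).
- silhouettes(camera, name): "mask" (480x640 bool, what is visible of it) and "centre" ([column, row] in pixels, amid what is visible of it).
- tip_of(camera, name): "centre" ([column, row] in pixels: a listed point, or the origin of a listed thing).
The state is a dict: "clock": time; "q": joint angles; "joint_velocities": joint speeds; "tau": joint torques, N m; "position": TCP position; "eef_rot": TCP orientation; "contact_force": force on the tool from outside, world axes, zero at the start; "wrist_torque": the same for the moment, N m; "finger_gap": opening from 0.0 (shut) to 1.0 (fully open).
Only numpy, scipy, OpenCV 4.12 (cv2) and the standard library are available. Lean on these libraries where they do the work, as an engineer would, in place of code of your own. Each camera call takes 0.05 s, during which the arm holds its last target. There are 200 camera calls.

TASK

Stand the spare slug that fits into the clear counterweight tube on top of the tight slug that has stopped part-way down, then take the push rod and press the two down together until they bottom out firmly on the hidden stop, and with the rod still on them keep up a steady push of about 20 N for about a second, never more than 40 N. Put the rod back upright in its stand, and leave the fat slug, wrench and screwdriver where they lie.

Things in the scene. Friction and masses are not known exactly. Their poses are not given: they have to be found in the camera images.
- tube: clear plastic tube upright on a 90 x 90 x 12 mm aluminium foot bolted to the bench. Origin under the foot's centre, on the bench; z up the tube's axis. Outer diameter 36 mm, bore 28 mm. The tight steel slug, 27 mm diameter, 30 mm tall, is captive inside, stuck part-way down, its flat top 60 to 86 mm above the bench at the start. It slides down only under about 9 N (weights on it count) and stays where left.
- tube_mouth (a point): centre of the tube's mouth, on its axis 135 mm above the bench. The bore flares over the last 14 mm to 37 mm diameter; 49 mm outside with the aluminium rim
- socket_top (a point): point on the tube's axis at the top of the opaque aluminium socket (42 mm diameter) around the tube's lower part, 62 mm above the bench. The tight slug bottoms out in there on a rigid adjustable stop, out of sight, 19 to 29 mm lower than it starts: its top is then anywhere from 42 to 56 mm above the bench. This differs each time and can only be felt.
- slug: the spare slug that fits: plain steel, 24 mm diameter, 45 mm tall with a round (half-ball) top over the uppermost 12 mm, about 0.16 kg, standing loose on the bench; it drops freely down the bore. Origin at the centre of its flat underside, z along its axis
- fat_slug: bystander: flat-topped steel cylinder, 35 mm diameter, 45 mm tall, too thick for the tube, standing on the bench. Origin at the centre of its underside
- rod: push rod, 150 mm long, about 0.17 kg, standing upright in the stand's hole. Origin at the centre of its flat foot, z up along its axis: aluminium shaft of 20 mm diameter from 0 to 100 mm, flange of 36 mm diameter from 100 to 106 mm, black handle of 20 mm diameter from 106 to 150 mm. Fingertips closed on the handle can bear down on the flange
- stand: wooden block 90 x 90 x 60 mm fixed to the bench, with one upright blind hole of 26 mm diameter and 45 mm depth in the middle of its top. Origin under its centre, on the bench; the hole's floor is 15 mm above the bench
- stand_hole0 (a point): centre of the mouth of the stand's hole, 60 mm above the bench
- wrench: bystander: open-ended wrench, 160 mm long, lying on the bench
- screwdriver: bystander: screwdriver, 180 mm long, lying on the bench
There are look-alikes about, which are no part of the job. Of the things that look like the rod, the middle-sized one is meant. There is more than one size of the tube; the job needs the middle-sized.

How it is judged:
On the way, in this order (a step that is already met when the one before it is completed fails the run):
1. the slug that fits is in the tube, let go, its top below the mouth (horizontal distance between slug and tube below 0.006 m and z of slug in the frame of tube below 0.089 m and contact force between the fingers and slug below 0.1 N), for 0.2 s.
2. the upper slug has bottomed out on the tight one: the rod bears on it with more than 13 N (too much for the tight slug's grip alone) while it stands still, for half a second (contact force between rod and slug above 13 N and linear speed of slug below 0.003 m/s and z of slug in the frame of tube below 0.0585 m and horizontal distance between slug and tube below 0.006 m), for 0.5 s.
At the end, for the whole second after the job is handed in: The slug that fits stands upright in the tube on the bottomed-out tight slug, as it was felt in step 2 (its underside no more than 58.5 mm above the bench, centred within 6 mm), and the rod stands upright in its stand, foot within 4 mm of the hole's floor and 8 mm of its axis; rod and slug at rest (horizontal distance between slug and tube below 0.006 m and z of slug in the frame of tube below 0.0585 m and angle between slug's own z axis and vertical below 0.15 rad and horizontal distance between rod and stand_hole0 below 0.008 m and z of rod in the frame of stand below 0.019 m and angle between rod's own z axis and vertical below 0.17 rad and linear speed of each of rod, slug below 0.02 m/s); the robot touches nothing.
It fails at once if the rod presses on the slug or the tube with more than 40 N (contact force between rod and slug above 40 N or contact force between rod and tube above 40 N).
It fails at once if the fat slug, the wrench or the screwdriver is moved by more than 25 mm (distance of any of fat_slug, wrench, screwdriver from where it was at the start of the episode above 0.025 m).
It also fails if it takes over 72 s, if anything falls off the work surface, if the arm or the gripper's body presses on something with over 40 N, if the wrist force passes 120 N, or if a joint passes its speed limit or range.

## Working session

There is one attempt and no reset: what is moved stays moved. The work goes in short steps, each a Python script; the robot and the scene stay as the last script left them, time stands still between calls to the robot, and variables do not carry over. Pictures are saved under pics/ and viewed, about 8 in all and at most 12, crops included, and the job is handed in when it is done.

```bash
ls; mkdir -p pics; python3 - <<'E'
from cell import *
import cv2, numpy as np
s=get_state(); print(s)
for c in ("side","top"):
    f=grab_frame(c); cv2.imwrite(f"pics/{c}0.png",f["img"][:,:,::-1]); print(c,f["fx"],f["cx"],f["cy"],np.round(f["cam_to_world"],3).tolist())
    for n in ("tube","tube_mouth","slug","fat_slug","rod","stand","stand_hole0","wrench","screwdriver"):
        print(n,[(round(d["score"],2),np.round(d["centre"]).tolist()) for d in tip_of(c,n)][:5])
E
```

```text
pics
{'clock': 0.0, 'q': array([-1.33819775e+00,  3.26930061e-01, -1.93597407e-01,  1.05202769e+00,
       -1.72429854e-05,  1.43659368e+00]), 'joint_velocities': array([-0.00040914, -0.00048047,  0.00055362,  0.00134145, -0.00055181,
        0.00083366]), 'tau': array([ 6.48632322e-04, -4.43395007e+01,  2.62442493e+01,  1.55475800e-02,
        1.97810728e-06, -5.12349096e-07]), 'position': array([ 0.19711195, -0.5128224 ,  0.23050425]), 'eef_rot': array([-2.58835631e+00,  1.77839053e+00,  2.06469546e-03]), 'contact_force': array([-0.01894621,  0.22939781, -0.43731471]), 'wrist_torque': array([-0.02362443, -0.00391891, -0.01210863]), 'finger_gap': 1.0034745579764432}
side 494.35036258202217 325.0110342407239 242.64351171690615 [[0.982, -0.084, 0.167, 0.382], [-0.187, -0.487, 0.853, -0.883], [0.01, -0.869, -0.494, 0.631], [0.0, 0.0, 0.0, 1.0]]
tube [(0.86, [247.0, 265.0]), (0.79, [324.0, 275.0]), (0.69, [274.0, 323.0])]
tube_mouth [(0.77, [323.0, 222.0]), (0.75, [238.0, 201.0]), (0.7, [268.0, 276.0]), (0.29, [354.0, 399.0])]
slug [(0.69, [355.0, 398.0])]
fat_slug [(0.6, [312.0, 352.0])]
rod []
stand [(0.56, [282.0, 229.0])]
stand_hole0 [(0.69, [286.0, 208.0])]
wrench [(0.68, [433.0, 300.0])]
screwdriver [(0.85, [382.0, 240.0])]
top 433.7812421546327 319.674860513257 241.0944323038727 [[0.007, -0.994, 0.109, 0.474], [-0.999, -0.003, 0.037, 0.017], [-0.036, -0.109, -0.993, 0.902], [0.0, 0.0, 0.0, 1.0]]
tube [(0.78, [316.0, 246.0]), (0.7, [385.0, 314.0])]
tube_mouth [(0.95, [316.0, 241.0]), (0.93, [388.0, 310.0]), (0.8, [273.0, 342.0]), (0.2, [499.0, 253.0])]
slug [(0.75, [316.0, 244.0]), (0.66, [503.0, 256.0])]
fat_slug [(0.58, [435.0, 286.0])]
rod [(0.76, [145.0, 263.0]), (0.65, [206.0, 329.0]), (0.61, [199.0, 277.0])]
stand [(0.81, [203.0, 274.0])]
stand_hole0 [(0.67, [192.0, 275.0]), (0.36, [315.0, 243.0])]
wrench [(0.86, [389.0, 154.0]), (0.16, [317.0, 244.0])]
screwdriver [(0.63, [260.0, 164.0])]
```

View pics/side0.png

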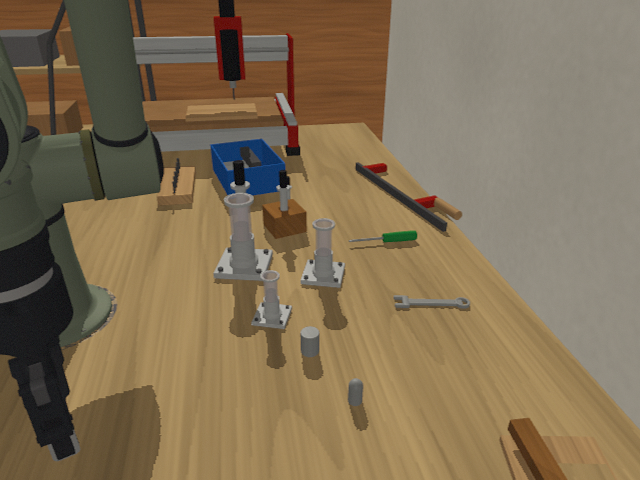

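View pics/top0.png

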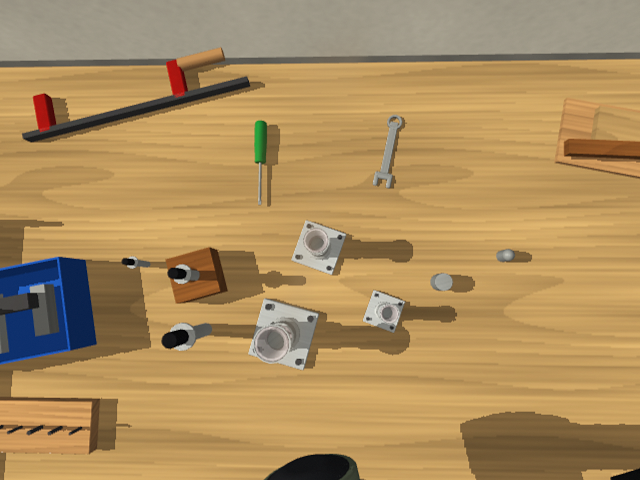

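The side view shows three tubes. The middle-sized one has its mouth at (323,222), the fat slug is at (310,342), the slug at (355,392), and the rod in its stand at (284,200). In the top view, the middle tube's mouth is at (316,241), the slug at (506,256), and the rod in the stand at (185,273), with a thin rod at (130,262) and a thick one at (180,338) beside it.

```bash
cat > h.py <<'E'
from cell import *
import cv2, numpy as np
from scipy.spatial.transform import Rotation as R
def pose():
    s=get_state(); T=np.eye(4); T[:3,:3]=R.from_rotvec(s["eef_rot"]).as_matrix(); T[:3,3]=s["position"]; return T
def cam(f,T=None):
    return f["cam_to_world"] if "cam_to_world" in f else T@f["T_tool_cam"]
def onz(f,M,px,z):
    "world point on the ray of pixel px at height z"
    d=M[:3,:3]@[(px[0]-f["cx"])/f["fx"],(px[1]-f["cy"])/f["fy"],1]; o=M[:3,3]
    return o+d*(z-o[2])/d[2]
def proj(f,M,p):
    c=np.linalg.inv(M)@np.r_[p,1]; return np.array([f["fx"]*c[0]/c[2]+f["cx"],f["fy"]*c[1]/c[2]+f["cy"]])
def down(yaw):
    "tool down, jaw axis (tool x) at yaw in world"
    c,s=np.cos(yaw),np.sin(yaw)
    return R.from_matrix(np.array([[c,s,0],[s,-c,0],[0,0,-1.]])).as_rotvec()
def st(): 
    s=get_state(); return np.round(s["clock"],2),np.round(s["position"],4),np.round(s["contact_force"],1),round(float(s["finger_gap"]),3)
E
python3 - <<'E'
from h import *
P={"mouth":(.135,(316,241.5),(323,222)),"slug":(0,(503,256),(355,398)),"fat":(0,(435,286),(312,352)),"rodtop":(.165,(176,273),(284,172)),"hole":(.06,(192,275),(286,208))}
F={c:grab_frame(c) for c in("top","side")}
for n,(z,a,b) in P.items():
    print(n,z,np.round(onz(F["top"],cam(F["top"]),a,z),4),np.round(onz(F["side"],cam(F["side"]),b,z),4))
for c in F:
  for n in("slug","tube","rod","stand"):
    for d in silhouettes(c,n)[:4]:
      ys,xs=np.nonzero(d["mask"]); print(c,n,round(d["score"],2),xs.min(),xs.max(),ys.min(),ys.max())
print(pose()[:3,:3].round(2).tolist())
E
```

```text
mouth 0.135 [0.5573 0.0522 0.135 ] [0.5622 0.0631 0.135 ]
slug 0 [ 0.5434 -0.3265  0.    ] [ 0.5467 -0.3168  0.    ]
fat 0 [ 0.4811 -0.1867  0.    ] [ 0.4946 -0.1942  0.    ]
rodtop 0.165 [0.4988 0.2911 0.165 ] [0.5044 0.2953 0.165 ]
hole 0.06 [0.4986 0.2981 0.06  ] [0.5073 0.3029 0.06  ]
top slug 0.74 497 513 250 261
top tube 0.8 364 403 291 331
top tube 0.78 292 344 220 273
top tube 0.59 249 318 299 369
top rod 0.8 168 198 265 283
top rod 0.68 122 148 257 268
top rod 0.62 161 212 323 351
top rod 0.3 166 227 248 303
top stand 0.74 166 226 248 303
side slug 0.67 348 364 378 405
side tube 0.66 214 272 193 280
side tube 0.63 252 292 270 327
side tube 0.59 302 345 218 287
side rod 0.97 232 249 160 192
side rod 0.92 277 289 170 210
side rod 0.56 289 289 193 195
side stand 0.7 263 306 199 238
[[0.36, -0.93, 0.0], [-0.93, -0.36, 0.0], [-0.0, -0.0, -1.0]]
```

```bash
python3 - <<'E'
from h import *
movep([0.545,-0.322,0.16],down(-0.55)); print(st(),get_state()["q"].round(2))
T=pose(); f=grab_frame("wrist"); M=cam(f,T); print(np.round(f["T_tool_cam"],3).tolist())
for d in silhouettes("wrist","slug")[:3]:
    m=d["mask"].astype(np.uint8); ys,xs=np.nonzero(m); print(round(d["score"],2),d["centre"],xs.min(),xs.max(),ys.min(),ys.max(),m.sum())
for d in tip_of("wrist","slug")[:3]: print(d["score"],d["centre"],onz(f,M,d["centre"],0))
p=proj(f,M,[.545,-.322,0]);print(p)
cv2.imwrite("pics/w1.png",f["img"][:,:,::-1])
E
```

```text
(np.float64(2.99), array([ 0.5444, -0.3231,  0.1603]), array([-0.6, -0.6, -0.4]), 0.996) [-0.65  0.53 -0.06  0.98 -0.    1.47]
[[1.0, 0.0, 0.0, -0.001], [-0.0, 0.945, 0.327, -0.085], [-0.0, -0.327, 0.945, -0.143], [0.0, 0.0, 0.0, 1.0]]
0.71 [322.3, 225.0] 307 338 204 245 1077
0.58 [319.8, 217.7] [ 0.54227335 -0.3227355   0.        ]
[322.16630286 215.276486  ]
```

View pics/w1.png

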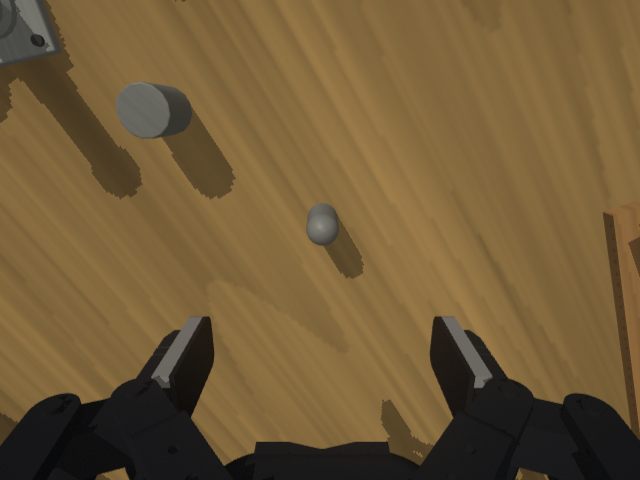

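The slug is at (322,225) in the wrist view, and the fat slug at (153,110) is well clear of it.

```bash
python3 - <<'E'
from h import *
T=pose(); f=grab_frame("wrist"); M=cam(f,T)
d=silhouettes("wrist","slug")[0]; p=onz(f,M,d["centre"],.0225); print(p)
yaw=-.55
movep([p[0],p[1],.08],down(yaw)); move_l([p[0],p[1],.011],.12); grab(40); print(st())
move_l([p[0],p[1],.21],.2); print(st())
movep([.55,.057,.26],down(.1)); print(st())
T=pose(); f=grab_frame("wrist"); M=cam(f,T)
for n,z in(("tube_mouth",.135),):
  for d in tip_of("wrist",n)[:4]: print(n,round(d["score"],2),d["centre"],onz(f,M,d["centre"],z))
for d in silhouettes("wrist","slug")[:3]:
  ys,xs=np.nonzero(d["mask"]); print(round(d["score"],2),d["centre"],xs.min(),xs.max(),ys.min(),ys.max())
print("axis proj",[proj(f,M,(T@[0,0,h,1])[:3]) for h in(-.034,.011)])
cv2.imwrite("pics/w2.png",f["img"][:,:,::-1])
E
```

```text
[ 0.54491578 -0.32275476  0.0225    ]
(np.float64(4.97), array([ 0.5452, -0.323 ,  0.0115]), array([-0.4,  0. ,  2.8]), 0.264)
(np.float64(6.12), array([ 0.5441, -0.3222,  0.2085]), array([-0.7, -0.2, -2.3]), 0.268)
(np.float64(7.54), array([0.5503, 0.056 , 0.2597]), array([-0.2, -0.1, -2.1]), 0.271)
tube_mouth 0.93 [40.4, 107.8] [0.35714935 0.12192708 0.135     ]
tube_mouth 0.92 [175.9, 350.9] [ 0.44134637 -0.05903283  0.135     ]
tube_mouth 0.81 [333.1, 234.4] [0.55867003 0.05363613 0.135     ]
0.75 [324.1, 336.4] 291 352 284 385
0.53 [331.1, 202.0] 277 389 140 265
axis proj [array([322.43746835, 371.34043869]), array([322.22873029, 306.55055245])]
```

View pics/w2.png

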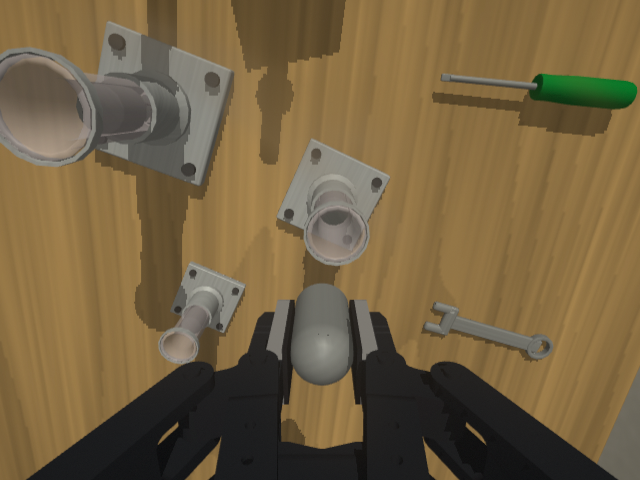

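The held slug spans (291–352, 284–385) and is on the gripper axis. The middle tube's rim is centred near (336,234).

```bash
python3 - <<'E'
from h import *
T=pose(); f=grab_frame("wrist"); M=cam(f,T)
p=onz(f,M,(335,234.4),.135); print(p)
movep([p[0],p[1],.165],down(.1)); print(st())
print(move_l([p[0],p[1],.1375],.05,until_force=5)); print(st())
let_go(); sleep(.3); move_l([p[0],p[1],.26],.25)
# rod look on the way
movep([.48,.297,.33],down(.2)); print(st())
T=pose(); f=grab_frame("wrist"); M=cam(f,T); cv2.imwrite("pics/w3.png",f["img"][:,:,::-1])
for n in("rod","stand"):
  for d in silhouettes("wrist",n)[:4]:
    ys,xs=np.nonzero(d["mask"]); print(n,round(d["score"],2),d["centre"],xs.min(),xs.max(),ys.min(),ys.max())
for d in tip_of("wrist","stand_hole0")[:2]: print(d["score"],d["centre"],onz(f,M,d["centre"],.06))
for z in(.06,.115,.121,.165): print(z,proj(f,M,[.500,.297,z]))
f=grab_frame("side"); cv2.imwrite("pics/s2.png",cv2.resize(f["img"][150:310,200:400,::-1],(800,640)[:2]))
E
python3 -c "
import cv2;a=cv2.imread('pics/s2.png');a=cv2.resize(a,(300,240));b=cv2.imread('pics/w3.png');import numpy as np
c=np.zeros((480,800,3),np.uint8);c[:,:500]=b[:,70:570];c[:240,500:]=a;cv2.imwrite('pics/c3.png',c)"
```

```text
[0.56002613 0.05359109 0.135     ]
(np.float64(8.21), array([0.5598, 0.0532, 0.165 ]), array([ 0.2,  0.1, -1.4]), 0.268)
False
(np.float64(8.91), array([0.56  , 0.0536, 0.1374]), array([ 0.6,  0.1, -1.1]), 0.263)
(np.float64(11.52), array([0.4801, 0.2961, 0.3289]), array([0.6, 0.2, 0.9]), 1.002)
rod 0.61 [393.0, 80.4] 376 404 68 94
rod 0.59 [346.3, 202.4] 325 362 179 228
rod 0.58 [217.4, 200.3] 183 259 164 234
stand 0.92 [334.4, 179.7] 296 383 141 232
0.98 [342.1, 193.0] [0.50209213 0.2970743  0.06      ]
0.06 [340.20812152 192.69020623]
0.115 [342.7660356  204.85839427]
0.121 [343.08971965 206.39818345]
0.165 [345.81524576 219.36371442]
```

View pics/c3.png

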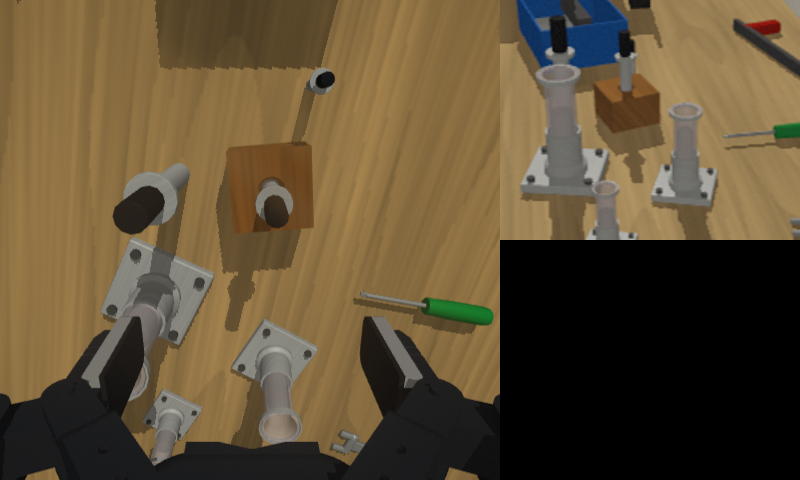

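The rod in the stand has its handle top near (346,215) in the full frame. The slug is not visible outside the tube. I'll grip diagonally to clear the neighbouring rods.

```bash
python3 - <<'E'
from h import *
x,y=.502,.297; r=down(-.6)
movep([x,y,.22],r); print(st(),get_state()["q"].round(2))
print(move_l([x,y,.122],.1,until_force=8)); print(st())
grab(100); print(st())
move_l([x,y,.215],.12); print(st())
# high look: rod foot ~0.115 below TCP
movep([.535,.06,.33],r); print(st())
T=pose(); f=grab_frame("wrist"); M=cam(f,T); cv2.imwrite("pics/w4.png",f["img"][:,:,::-1])
for h in(-.044,0,.107): print(h,proj(f,M,(T@[0,0,h,1])[:3]))
for d in silhouettes("wrist","rod")[:3]:
    ys,xs=np.nonzero(d["mask"]); print(round(d["score"],2),d["centre"],xs.min(),xs.max(),ys.min(),ys.max())
for d in tip_of("wrist","rod")[:3]: print("foot",d["score"],d["centre"])
for d in tip_of("wrist","tube_mouth")[:4]: print("mouth",round(d["score"],2),d["centre"],onz(f,M,d["centre"],.135))
E
```

```text
(np.float64(12.54), array([0.5024, 0.2968, 0.2204]), array([-1. ,  0.9,  0. ]), 1.002) [ 0.41  0.39 -0.12  1.06  0.    2.58]
False
(np.float64(13.68), array([0.5025, 0.2972, 0.1227]), array([ 0.1,  0.9, -0.1]), 1.002)
(np.float64(14.31), array([0.5018, 0.2973, 0.1223]), array([-2. ,  0.4,  3.6]), 0.209)
(np.float64(15.23), array([0.5015, 0.2967, 0.2141]), array([ 0. , -0.1, -2.2]), 0.207)
(np.float64(16.27), array([0.5346, 0.0608, 0.3291]), array([ 0.4, -0.2, -1.1]), 0.211)
-0.044 [323.56414023 391.00339664]
0 [323.04625699 318.53764194]
0.107 [322.46806593 237.63320514]
0.74 [37.7, 85.1] 0 118 48 111
0.43 [351.4, 189.6] 337 360 181 201
0.21 [398.7, 347.9] 386 415 333 368
foot 0.92 [106.9, 89.2]
foot 0.75 [322.2, 234.4]
mouth 0.62 [549.1, 175.1] [ 0.71467269 -0.02766827  0.135     ]
mouth 0.61 [349.5, 194.1] [0.56090168 0.05674013 0.135     ]
mouth 0.6 [130.6, 258.1] [0.35659632 0.12172772 0.135     ]
```

View pics/w4.png

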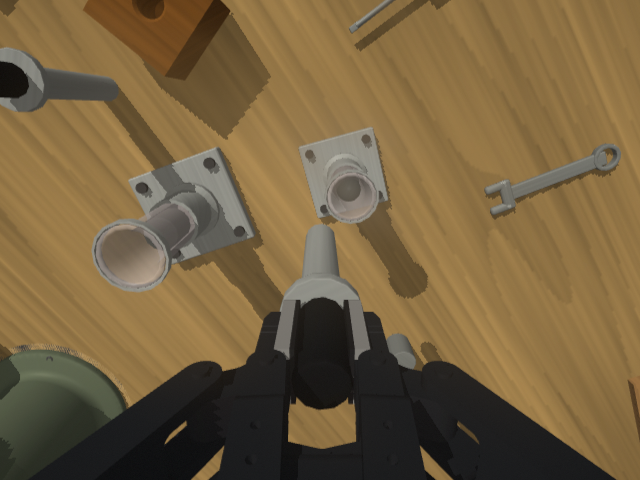

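The rod is held upright with its foot near (321,234). The middle tube's rim is centred around (351,197), and the slug shows inside at (348,188). The stand hole is visible at (150,5).

```bash
python3 - <<'E'
from h import *
T=pose(); f=grab_frame("wrist"); M=cam(f,T); print(onz(f,M,(351.,197.),.135))
x,y=.560,.0545; r=down(-.6)
movep([x,y,.265],r); sleep(.2); b=get_state()["contact_force"]; print(st())
print(move_l([x,y,.205],.025,until_force=4)); sleep(.1)
s=get_state(); print(st(), "df",(s["contact_force"]-b).round(2),"foot z",s["position"][2]-.107)
E
```

```text
[0.56059202 0.05414352 0.135     ]
(np.float64(17.1), array([0.5607, 0.0547, 0.2672]), array([-0.1, -0.2, -1.5]), 0.203)
True
(np.float64(19.0), array([0.5598, 0.0545, 0.2136]), array([ 0.4, -0.1,  3.2]), 0.205) df [0.48 0.08 4.69] foot z 0.10662442216551667
```

```bash
python3 - <<'E'
from h import *
x,y=.560,.0545; b=-1.5
F=lambda: get_state()["contact_force"][2]-b
hit=move_l([x,y,.186],.007,until_force=9.5)
print(hit,st(),F())
z0=get_state()["position"][2]
for i in range(5):
    sleep(.1); print(round(F(),1),get_state()["position"][2].round(4),end="; ")
E
```

```text
True (np.float64(21.34), array([0.5602, 0.0546, 0.1963]), array([-0. , -0.1,  5.1]), 0.212) 6.640740293593986
6.2 0.1963; 5.6 0.1963; 4.7 0.1963; 5.3 0.1963; 5.2 0.1964;
```

```bash
python3 - <<'E'
from h import *
x,y=.560,.0545; b=-1.5
F=lambda: np.mean([(sleep(.02),get_state()["contact_force"][2]-b)[1] for _ in range(4)])
z=.1960
for i in range(24):
    move_l([x,y,z],.01,until_force=14); f=F(); print(round(z,4),get_state()["position"][2].round(4),round(f,1),end="; ")
    if f>14: break
    z-=.0004
print(st())
E
```

```text
0.196 0.1963 6.6; 0.1956 0.1962 9.1; 0.1952 0.1962 10.8; 0.1948 0.1962 12.8; 0.1944 0.1961 13.9; 0.194 0.1961 16.7; (np.float64(23.78), array([0.561 , 0.0546, 0.1961]), array([-3.1,  0.8, 14.8]), 0.208)
```

```bash
python3 - <<'E'
from h import *
x,y=.560,.0545; b=-1.5
move_l([x,y,.1932],.01)
for i in range(16): sleep(.1); s=get_state(); print(round(s["contact_force"][2]-b,1),s["position"][2].round(4),end="; ")
print(st())
move_l([x,y,.1965],.01); move_l([x,y,.30],.15); sleep(.1); print(st())
r=down(-.6); movep([.51,.26,.30],r)
T=pose(); f=grab_frame("wrist"); M=cam(f,T); cv2.imwrite("pics/w5.png",f["img"][:,:,::-1])
print("foot",proj(f,M,(T@[0,0,.107,1])[:3]))
for n in("rod","stand_hole0"):
  for d in tip_of("wrist",n)[:3]: print(n,round(d["score"],2),d["centre"],onz(f,M,d["centre"],.06 if n!="rod" else T[2,3]-.107))
print(proj(f,M,[.502,.297,.06]),st())
E
```

```text
19.0 0.196; 20.8 0.196; 20.2 0.1959; 20.5 0.196; 19.4 0.1959; 20.1 0.196; 20.7 0.196; 19.2 0.196; 19.6 0.196; 19.8 0.196; 20.2 0.196; 19.9 0.1959; 19.9 0.196; 19.0 0.1959; 19.2 0.196; 19.7 0.196; (np.float64(25.62), array([0.5614, 0.0546, 0.196 ]), array([-3.8,  0.7, 18.2]), 0.208)
(np.float64(27.05), array([0.5592, 0.0545, 0.2985]), array([-1.1,  0.4, -1.5]), 0.21)
foot [322.46733533 237.63148913]
rod 0.88 [225.2, 221.8] [0.46226903 0.30567604 0.19273638]
rod 0.76 [321.5, 237.6] [0.50972777 0.25949383 0.19273638]
rod 0.68 [247.9, 50.2] [0.53971818 0.37995739 0.19273638]
stand_hole0 0.95 [292.4, 170.8] [0.50005823 0.29639884 0.06      ]
[293.63436785 169.1868443 ] (np.float64(28.06), array([0.5107, 0.2584, 0.2999]), array([ 0.1,  0.5, -2.5]), 0.209)
```

View pics/w5.png

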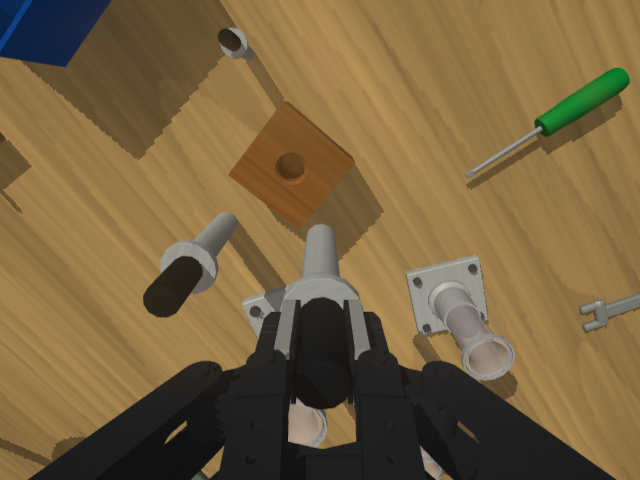

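The hole is at (291,167), within 2–3 px of where I predicted it. I'll return the rod to the place it came from.

```bash
python3 - <<'E'
from h import *
x,y=.501,.297; r=down(-.6)
movep([x,y,.19],r); sleep(.1); print(st())
print(move_l([x,y,.155],.05,until_force=5),st())
print(move_l([x,y,.1215],.04,until_force=5),st())
E
```

```text
(np.float64(28.7), array([0.5031, 0.2969, 0.1925]), array([-0.4, -0.2, -0.3]), 0.21)
False (np.float64(29.55), array([0.5012, 0.2971, 0.1551]), array([ 0.7,  0.8, -2.4]), 0.209)
True (np.float64(30.32), array([0.5006, 0.2968, 0.1223]), array([-0.8, -0.9,  3.5]), 0.208)
```

Contact came at z 0.1223, the grasp height, so the rod is on the hole floor.

```bash
python3 - <<'E'
from h import *
let_go(); sleep(.2); p=get_state()["position"]; move_l([p[0],p[1],.24],.12)
movep([.48,.20,.36],down(-.6)); sleep(.3); print(st())
T=pose(); f=grab_frame("wrist"); M=cam(f,T); a=f["img"][:,:,::-1]
for z in(.121,.165): print(z,proj(f,M,[.5005,.297,z]))
s=grab_frame("side")["img"][150:310,200:400,::-1]; t=grab_frame("top")["img"][200:380,120:400,::-1]
c=np.zeros((600,800,3),np.uint8); c[:360,:480]=cv2.resize(a,(480,360)); c[:256,480:800]=cv2.resize(s,(320,256)); c[360:600,:373]=cv2.resize(t,(373,240)); cv2.imwrite("pics/c6.png",c)
E
```

```text
(np.float64(33.29), array([0.4796, 0.2006, 0.3586]), array([-0.9, -0.3,  0.2]), 1.002)
0.121 [282.81422923  99.15518366]
0.165 [277.62120911  98.16469346]
```

View pics/c6.png

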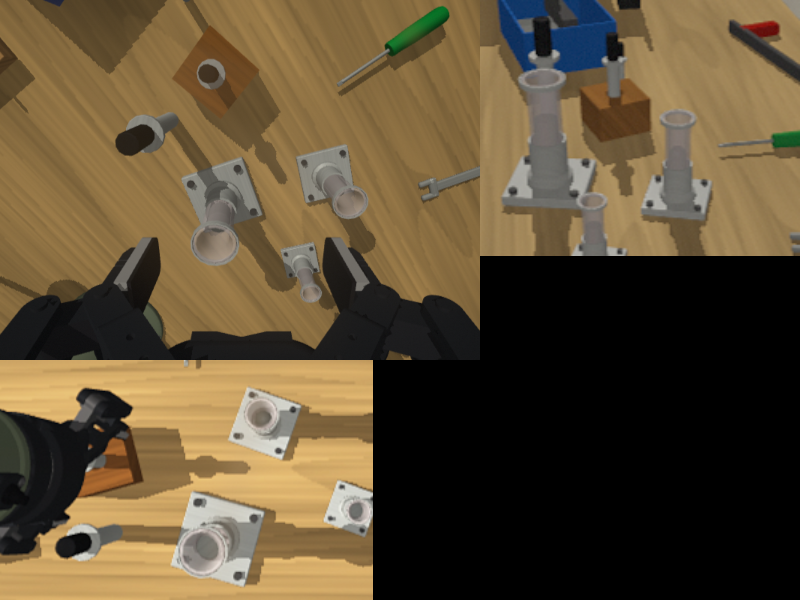

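The rod stands upright in the stand at (210,74) in the crop, as predicted, and the tube shows nothing sticking out. The arm is clear, so I'm handing in.

```bash
python3 -c "
from cell import *
sign_off()"
```

```text
the job is handed in; nothing more can be done
```

I did the whole job and handed it in at about 33 s on the robot's clock; no verdict is reported.

- **Slug:** I dropped the spare slug into the middle-sized tube. The rod's foot first met it at about 107 mm above the bench, which puts the slug's underside near 62 mm, where the tight slug's top should be.
- **Press:** I pushed both slugs down about 17 mm until they stopped moving, at which point the slug's underside was near 44 mm. I then held 19–21 N for about 1.6 s without movement. The highest reading was about 21 N. The first contact with the stop tripped a 9.5 N force change, to an estimated 14 N.
- **Rod:** It touched the hole floor at the same height I picked it up from (TCP 122.3 mm). The last picture shows it upright in its stand.
- **Bystanders:** The last picture shows the wrench and screwdriver lying as before. The fat slug was outside that picture, so I did not check it again, but nothing was moved near it after the slug was picked up.

One reading disagreed slightly. The roughly 17 mm measured drop is a little under the 19 mm minimum in the description. I put this down to my height estimates and slight sinking at first contact; the stop itself was clearly firm. A side force of 3–4 N also showed during the hold.

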